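# Set the shaker's belt adjuster and lock it with its jam nut

## Task

On the small white shaker drive unit, turn the steel key on top of the adjuster until its yellow end points along the green line. Then, leaving that setting alone, run the black jam nut down the thread (clockwise from above) onto the brass spring washer and tighten it to about 0.5 N m: snug, with the washer squeezed but never crushed flat. Let go, and leave the glassware and tools around it as they are.

Things in the scene. Friction and masses are not known exactly. Their poses are not given: they have to be found in the camera images.
- unit: White drive unit fixed to the bench, placed and turned anew each time: 200 x 140 mm, top 30 mm high. Origin: at bench height on the vertical axis of the adjuster; x points away from the green line towards the motor, z up. Box: x -70 to +130 mm, y -70 to +70 mm. A grey motor (52 mm wide, top 91 mm high) stands at x = +98 mm; nothing else but boss and adjuster rises from it.
- boss (a point): Top centre of the aluminium boss on the adjuster's axis: 34 mm in diameter, from 30 to 56 mm above the bench. On it lies the brass spring washer (37 mm in diameter, top about 63 mm above the bench), above that the jam nut, above that the key.
- line (a point): Middle of the outer part of the green line on the unit's top, 60 mm out from the adjuster's axis along the unit's -x. The line runs radially from the boss to there.
- key (a point): Centre of the flat steel key on top of the threaded stud: 28 mm long (x), 12 mm thick (y), 18 mm high, 94 to 112 mm above the bench. Its yellow end is its -x end; set when its x axis is parallel to the unit's. Take it across the 12 mm with the fingertips not below its underside: the nut's top is only 8 mm lower. It turns stiffly (0.2 N m), stays where it is left, and does not rise or sink.
- adjuster (a joint): Angle of the key and its stud, rad: 0 when the yellow end points along the green line, growing counter-clockwise from above, stops at -1.6 and +1.6. It starts between 0.45 and 1.2. The nut goes round with it.
- jam_nut (a point): Centre of the black hexagonal jam nut: 42 mm across flats, 48.5 mm over corners, 22 mm high, centre about 75 mm above the bench at the start. Flats face its +y and -y, the others 60 degrees on. The key turns freely between fingers that hold the flats. By itself the nut runs freely (0.04 N m), clockwise from above lowers it 3 mm a turn, and it stays where it is left.
- washer (a joint): How far the brass spring washer is squeezed, m. The nut meets it after 0.5 to 3.7 rad of turning (differs, not measurable). The torque then rises by 4 N m per rad to about 0.3 N m, where the washer begins to give, and on by 0.6 N m per rad (per 0.48 mm); 0.0002 is about 0.5 N m, 0.0004 (0.75) is crushed. Let go, the nut springs back 0.1 to 0.2 rad; the squeeze stays. Readings are too noisy: feel the torque.
- beaker_a: Glass beaker, 68 mm wide, 85 mm high, beside the unit; origin under its centre. Leave it standing.
- beaker_b: Glass beaker, 60 mm wide, 75 mm high; origin under its centre. Leave it standing.
- flask: Conical glass flask, 72 mm wide, 105 mm high; origin under its centre. Leave it standing.
- wash_bottle: White wash bottle with a red cap and spout, 68 mm wide, 180 mm high; origin under its centre. Leave it standing.
- spanner: Steel spanner, 150 mm long, lying beside the unit; not needed.
- spare_nut: Black spare ring nut, 42 mm wide, 12 mm high, lying on the bench; not needed.
- reagent_jar: Amber jar with a blue cap, 60 mm wide, 90 mm high; origin under its centre. Leave it standing.
There are look-alikes about, which are no part of the job. What is shaped like the unit but red is not meant.

How it is judged:
By the outcome, as a careful person would: the job done as asked, in the order asked, and still so for the second after the job is handed in, with the robot touching nothing.
It also fails if it takes over 67 s, if anything falls off the work surface, if the arm or the gripper's body presses on something with over 40 N, if the wrist force passes 120 N, or if a joint passes its speed limit or range.

## Robot

A 7-joint arm with a two-finger parallel gripper is mounted at the origin on the work surface. World frame = base frame: x ahead of the robot, y to its left, z up, the work surface at z = 0. Lengths are in mm, angles in rad, forces in N, time in s.
With the tool pointing down it reaches from about 400 to 875 mm from the base axis. Payload 4.4 kg.
Tool frame: the origin (TCP) lies on the centre line of the jaws, within the pads' length; the fingertips stand 25 mm ahead of it and the grasp point (between the pads) lies 6 mm ahead of it; z points along the fingers, x is the direction in which the jaws open and shut, and the axes are right-handed (so a half turn about z gives the same grasp; the last joint's range is limited). The gripper opens to 85 mm and grips with 20 to 120 N. Pads are 22 mm wide; open, the fingers measure 114 mm over their backs; the gripper's body (76 mm by 85 mm) begins 54 mm behind the grasp point. The pads swing forward as they close: fully open they stand 13 mm farther back than shut.
Start: joints at [1.272, 0.628, 0.038, 1.517, -0.027, 0.996, -0.02], TCP at [149.983, -632.473, 256.313] pointing down, gripper open.
Joint ranges: [-3.06, 3.06], [-0.37, 2.12], [-1.25, 1.32], [0.18, 2.47], [-1.1, 4.24], [0.23, 1.98], [-2.94, 2.94]. Speed limits (rad/s): [2.57, 2.57, 3.14, 3.14, 3.14, 3.14, 3.14].

## Interface

Orientations are given as [roll, pitch, yaw] about the fixed x, y, z axes, in that order (R = Rz(yaw) Ry(pitch) Rx(roll)).
In Python, from cell import ctrl, cams gives the robot as it stands. The module is installed in compiled form; this text tells all that it offers.
- The arm moves only by the tool step_arm, never from a script. Its arguments are lists of equal length, an entry for each row: "linear": the shift along the tool's x, y, z in mm, a list of three; "yaw": the turn about the tool's z in rad; "gripper": the opening, from -1 (shut) to 1 (fully open). A call has 1 to 8 rows; each row is the pose to reach, as a shift and turn from the pose commanded when the call began, along the tool's axes at that moment; what a row does not reach only later rows make up. A row lasts 1/12 s, in which the tool goes at most 41.7 mm and 7.16 degrees, less where a joint would pass 70% of its speed; a pose out of reach is approached as far as the arm can. A call with a gripper value outside its range is refused whole. The fingers move at their own pace and stop on an object; the grip force is fixed at half the most. Time passes only in rows, so rows that repeat a pose let the fingers close. It gives the time, the measured TCP pose, the force and the opening at its end, in the units of the state.
- ctrl.read_state(): the state, without advancing time (a new reading comes with each control period).
- cams.get_image(name): name is "scene" or "top" or "wrist"; returns a dict with "frame" (480x640x3 uint8, red, green, blue), "depth" (480x640 float32, mm along the optical axis (not along the pixel's ray), 0 where there is no reading), "intrinsics" (3x3 intrinsics, pixels), "k1" (the pictures are not rectified: a ray, as slopes to the right and down, at radius r is drawn at 1 + k1 r^2 times it, then the intrinsics apply), "cam_to_world" (4x4, takes a point from camera to world coordinates). Camera axes: x right, y down, z forward; pixel columns grow to the right and rows downward; lengths in mm; the calibration is good to about 2 mm. A picture is of the moment at which its call begins.
- ctrl.finish_job(): hands the job in, once; it reports no verdict.
Trained networks look in the newest picture that a camera, given by its name, has taken for a name from the list of things; names that differ only in an ending like _2 or _b are one class to them, and where a whole thing is asked for, a point or a joint stands for the part that bears it (a point fixed in the world has none). Each returns a list of dicts, best first, with "conf" (0 to 1); they miss things now and then, are a little off and sometimes report something else, mostly with a low value. They report only what shows in the picture. A call takes as long as a camera call. They do not tell look-alikes from the thing itself.
- cams.regions_of(camera, name): "pixels" (480x640 bool, what is visible of it) and "pixel" ([column, row] in pixels, amid what is visible of it).
The state is a dict: "clock": time; "qpos": joint angles; "qd": joint speeds; "tau": joint torques, N m; "eef_pos": TCP position; "tool_rot": TCP orientation; "force": force on the tool from outside, world axes, zero at the start; "torque": the same for the moment, N m; "width": finger opening in mm.
Only numpy, scipy, OpenCV 4.12 (cv2) and the standard library are available. Lean on these libraries where they do the work, as an engineer would, in place of code of your own. Each camera call takes 0.05 s, during which the arm holds its last target.

## Working session

There is one attempt and no reset: what is moved stays moved. The work goes in short steps, Python scripts to look and compute and a tool call to move; the robot and the scene stay as the last step left them, time stands still between calls to the robot, and variables do not carry over. Pictures are saved under pics/ and viewed, and the job is handed in when it is done.

Besides the shell and the picture viewer there is one more tool, called after "Request:" as name(argument=value, ...) on one line, values as JSON. step_arm: Moves the arm, as the interface text tells. Its arguments: {"type":"object","properties":{"linear":{"type":"array"},"yaw":{"type":"array"},"gripper":{"type":"array"}},"required":["linear","yaw","gripper"]}

```bash
mkdir -p pics; cat > h.py <<'E'
import numpy as np, cv2
from cell import ctrl, cams
def save(im,name): cv2.imwrite('pics/'+name+'.png',im['frame'][:,:,::-1])
def unproj(im,uv,depth=None,z=None):
    K=np.array(im['intrinsics']);k1=im['k1'];T=np.array(im['cam_to_world'])
    u,v=uv; xd=(u-K[0,2])/K[0,0]; yd=(v-K[1,2])/K[1,1]
    x,y=xd,yd
    for _ in range(20):
        r2=x*x+y*y; x=xd/(1+k1*r2); y=yd/(1+k1*r2)
    d=np.array([x,y,1.0])
    if z is not None:
        dw=T[:3,:3]@d; return T[:3,3]+dw*(z-T[2,3])/dw[2]
    return T[:3,:3]@(d*depth)+T[:3,3]
def proj(im,p):
    K=np.array(im['intrinsics']);k1=im['k1'];T=np.array(im['cam_to_world'])
    c=T[:3,:3].T@(np.array(p)-T[:3,3]); x,y=c[0]/c[2],c[1]/c[2]; f=1+k1*(x*x+y*y)
    return K[0,0]*x*f+K[0,2],K[1,1]*y*f+K[1,2]
E
python3 - <<'E'
from h import *
for n in ['top','scene','wrist']:
    im=cams.get_image(n); save(im,n+'0')
    print(n,np.round(im['cam_to_world'],2).tolist(),im['k1'],np.array(im['intrinsics']).tolist())
    for o in ['unit','key','jam_nut','line','boss']:
        try:
            for r in cams.regions_of(n,o)[:3]: print(o,round(r['conf'],2),r['pixel'],r['pixels'].sum())
        except Exception as e: print(o,e)
s=ctrl.read_state();print(s)
E
```

```text
top [[-0.0, -0.99, 0.17, 185.03], [-1.0, 0.0, 0.01, -9.1], [-0.01, -0.17, -0.99, 1525.45], [0.0, 0.0, 0.0, 1.0]] 0.017873382301050043 [[602.7570929205584, 0.0, 320.84155552894066], [0.0, 602.7570929205584, 244.3466068721971], [0.0, 0.0, 1.0]]
unit 0.89 [321.7, 214.7] 4288
key 0.84 [326.2, 217.8] 244
key 0.7 [209.6, 331.9] 307
key 0.37 [462.8, 226.5] 650
jam_nut 0.76 [214.6, 336.6] 192
jam_nut 0.69 [325.0, 220.6] 170
line 0.96 [209.0, 326.4] 4824
line 0.61 [184.5, 186.8] 907
line 0.56 [319.5, 215.3] 4323
boss 0.96 [317.5, 212.3] 4418
boss 0.87 [211.3, 323.3] 4639
boss 0.36 [462.1, 226.5] 622
scene [[0.45, 0.69, -0.57, 1126.83], [0.89, -0.34, 0.28, -331.73], [0.0, -0.63, -0.77, 1029.43], [0.0, 0.0, 0.0, 1.0]] -0.15675067082135685 [[621.8167389870212, 0.0, 317.29011954640623], [0.0, 621.8167389870212, 238.0207448418061], [0.0, 0.0, 1.0]]
unit 0.65 [383.5, 165.7] 4359
unit 0.59 [338.9, 296.0] 6741
key 0.82 [325.5, 268.0] 519
key 0.59 [370.9, 134.2] 355
jam_nut 0.71 [321.6, 276.1] 319
jam_nut 0.71 [373.1, 140.8] 226
jam_nut 0.38 [497.8, 239.6] 2025
line 0.76 [336.3, 296.8] 6630
line 0.33 
[... 320 characters left out ...]
0, 1.0]]
{'clock': 0.9, 'qpos': array([ 1.27219345,  0.62839549,  0.03848547,  1.51743091, -0.0270001 ,
        0.99629864, -0.02001011]), 'qd': array([ 4.46211845e-04, -1.66926030e-03,  6.26775724e-04,  1.05333935e-03,
       -7.67284472e-04,  9.60087225e-05,  1.27234340e-03]), 'tau': array([-9.16415520e-04, -5.63259065e+01,  1.22563988e+00, -1.93785310e+01,
        1.10118056e-02,  1.38585165e-03, -7.83924520e-06]), 'eef_pos': array([ 149.99103841, -632.45519378,  256.30616852]), 'tool_rot': array([-3.14154826e+00,  1.53989469e-05, -1.33801756e+00]), 'force': array([-0.43097907,  0.10077249, -0.42911713]), 'torque': array([-0.0098079 ,  0.02815896, -0.0322184 ]), 'width': 85.2761675010699}
```

View pics/top0.png

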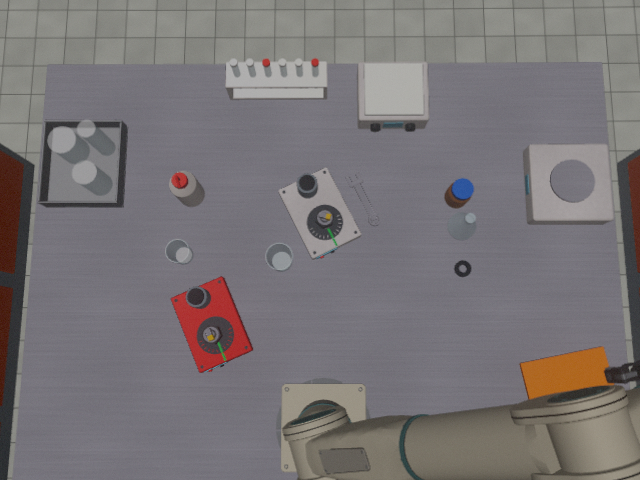

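View pics/scene0.png

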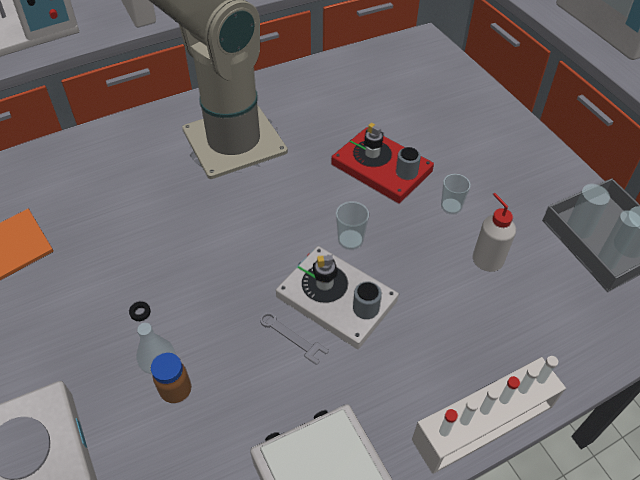

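The white unit is at about (320,213) in top, with its key at (325,217) and the green line running to about (336,245). The red look-alike is at (211,325).

```bash
python3 - <<'E'
from h import *
for n,(a,b,c,d) in {'top':(265,160,385,265),'scene':(270,235,405,345)}.items():
    im=cams.get_image(n)
    cv2.imwrite(f'pics/{n}c.png',cv2.resize(im['frame'][b:d,a:c,::-1],None,fx=5.5,fy=5.5,interpolation=cv2.INTER_CUBIC))
    f=im['frame'].astype(int); R,G,B=f[...,0],f[...,1],f[...,2]
    g=(G>R+60)&(G>B+50); y=(R>G+20)&(G>B+60)
    for nm,m,z in (('green',g,31),('yellow',y,112)):
        m=m.copy(); mm=np.zeros_like(m); mm[b:d,a:c]=m[b:d,a:c]
        vs,us=np.nonzero(mm); P=np.array([unproj(im,(u,v),z=z)[:2] for u,v in zip(us,vs)])
        c0=P.mean(0); w,V=np.linalg.eigh(np.cov(P.T)); pr=(P-c0)@V[:,1]
        print(n,nm,len(P),c0.round(1),'dir',V[:,1].round(3),pr.min().round(1),pr.max().round(1), np.c_[us,vs].mean(0))
    # unit top rectangle
    r=[r for r in cams.regions_of(n,'unit')]
    for q in r:
        m=q['pixels']
        col=f[m].mean(0); print(q['pixel'],col)
    # white mask top
    D=im['depth']; vs,us=np.mgrid[b:d,a:c]; pts=[];
    for u,v in zip(us.ravel(),vs.ravel()):
        if D[v,u]>0:
            p=unproj(im,(u,v),D[v,u]); pts.append([u,v,*p])
    pts=np.array(pts)
    t=pts[(pts[:,4]>24)&(pts[:,4]<38)]
    rect=cv2.minAreaRect(t[:,2:4].astype(np.float32)); print('rect',rect,len(t))
    # boss/nut top points
    for lo,hi in((78,90),(100,120),(82,100)):
        t=pts[(pts[:,4]>lo)&(pts[:,4]<hi)]; print(lo,hi,len(t), t[:,2:5].mean(0).round(1) if len(t) else '')
    t=pts[pts[:,4]>60]
    print(t[np.argsort(-t[:,4])][:25].round(0).tolist())
E
```

```text
top green 31 [466.6 -22.5] dir [-0.892 -0.453] -21.3 23.3 [331.64516129 235.96774194]
top yellow 21 [500.2 -12.8] dir [-0.841  0.541] -6.9 6.6 [327.80952381 215.95238095]
[321.1, 215.8] [125.52749022 122.93098689 123.3252818 ]
[209.8, 327.5] [135.1154252   56.40388268  56.09791095]
rect ((507.2861633300781, 52.734954833984375), (202.20370483398438, 237.74807739257812), 25.83846092224121) 3377
78 90 475 [526.7  38.3  84.9]
100 120 71 [501.6  -4.  111.4]
82 100 526 [541.   33.1  87.8]
[[320.0, 215.0, 500.0, 6.0, 122.0], [326.0, 213.0, 506.0, -8.0, 120.0], [329.0, 217.0, 496.0, -16.0, 117.0], [329.0, 216.0, 499.0, -16.0, 117.0], [330.0, 214.0, 504.0, -18.0, 117.0], [321.0, 215.0, 502.0, 3.0, 116.0], [319.0, 213.0, 507.0, 8.0, 116.0], [325.0, 216.0, 499.0, -6.0, 116.0], [320.0, 213.0, 507.0, 6.0, 116.0], [323.0, 214.0, 504.0, -1.0, 116.0], [326.0, 217.0, 497.0, -8.0, 116.0], [323.0, 216.0, 499.0, -1.0, 116.0], [319.0, 215.0, 502.0, 8.0, 115.0], [326.0, 216.0, 499.0, -8.0, 115.0], [322.0, 214.0, 504.0, 1.0, 115.0], [328.0, 216.0, 499.0, -13.0, 115.0], [321.0, 214.0, 505.0, 4.0, 114.0], [3
[... 962 characters left out ...]
04.0, 9.0, 113.0], [324.0, 258.0, 505.0, -5.0, 113.0], [332.0, 258.0, 511.0, 8.0, 113.0], [323.0, 261.0, 510.0, -10.0, 112.0], [326.0, 260.0, 510.0, -4.0, 112.0], [321.0, 258.0, 502.0, -10.0, 112.0], [325.0, 257.0, 503.0, -3.0, 112.0], [327.0, 257.0, 505.0, 1.0, 112.0], [328.0, 260.0, 512.0, -1.0, 112.0], [328.0, 258.0, 507.0, 1.0, 112.0], [330.0, 259.0, 511.0, 4.0, 112.0], [322.0, 261.0, 509.0, -12.0, 112.0], [332.0, 256.0, 507.0, 10.0, 112.0], [320.0, 256.0, 497.0, -10.0, 112.0], [322.0, 259.0, 504.0, -10.0, 112.0], [323.0, 260.0, 507.0, -9.0, 112.0], [328.0, 256.0, 503.0, 4.0, 112.0], [323.0, 258.0, 503.0, -7.0, 112.0], [326.0, 256.0, 501.0, 0.0, 112.0], [331.0, 258.0, 510.0, 7.0, 112.0]]
```

View pics/topc.png

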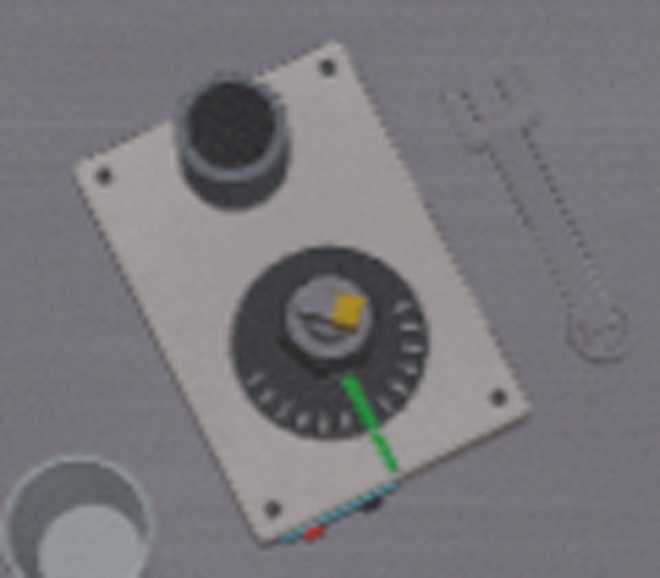

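View pics/scenec.png

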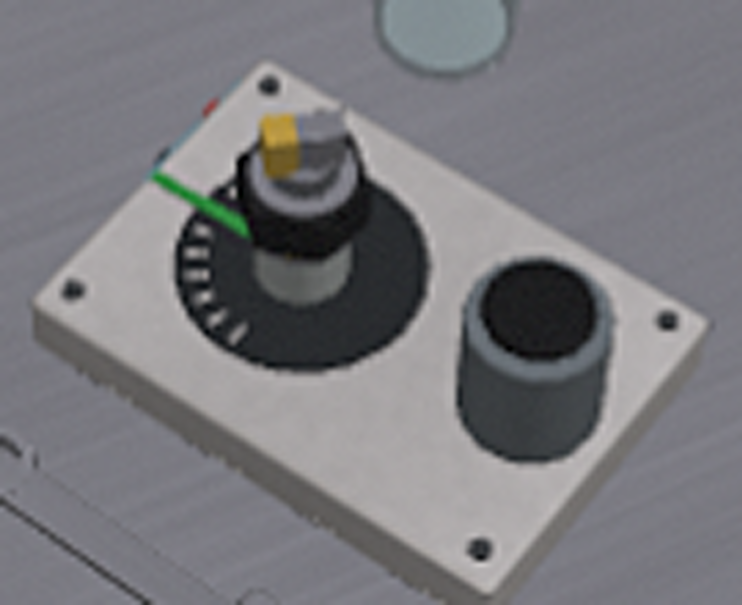

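Request:
step_arm(linear=[[-530,-491,0],[-530,-491,0],[-530,-491,0],[-530,-491,0],[-530,-491,0],[-530,-491,0],[-530,-491,0],[-530,-491,0]], yaw=[-0.85,-0.85,-0.85,-0.85,-0.85,-0.85,-0.85,-0.85], gripper=[1,1,1,1,1,1,1,1])

```text
clock: 1.77
eef_pos: [314.6, -340.7, 256.7]
tool_rot: [3.141, -0.001, -0.484]
force: [1.0, -0.2, 0.2]
width: 85.7
```

```bash
cat >> h.py <<'E'
def Rm(s):
    from scipy.spatial.transform import Rotation as Ro
    return Ro.from_euler('xyz',s['tool_rot']).as_matrix()
def to(x,y,z,yaw,s=None):
    s=s or ctrl.read_state(); R=Rm(s)
    d=R.T@(np.array([x,y,z])-s['eef_pos']); cur=np.arctan2(R[1,0],R[0,0])
    print('pos',s['eef_pos'].round(1),'rot',s['tool_rot'].round(4),'clk',round(s['clock'],2),'q',s['qpos'].round(2),'w',round(s['width'],1))
    print('F',s['force'].round(1),'T',s['torque'].round(3))
    print('linear',d.round(1),'yaw',round(-((yaw-cur+np.pi)%(2*np.pi)-np.pi),4))
E
python3 -c "
from h import *
to(506,-3,260,-0.49)"
```

```text
pos [ 314.6 -340.7  256.7] rot [ 3.1415e+00 -9.0000e-04 -4.8420e-01] clk 1.77 q [ 0.94  0.37 -0.23  2.01  0.12  0.77  0.15] w 85.7
F [ 1.  -0.2  0.2] T [ 0.029 -0.101 -0.058]
linear [  12.2 -387.9   -3.4] yaw 0.0058
```

Request:
step_arm(linear=[[12,-388,-3],[12,-388,-3],[12,-388,-3],[12,-388,-3],[12,-388,-3],[12,-388,-3],[12,-388,-3],[12,-388,-3]], yaw=[0,0,0,0,0,0,0,0], gripper=[0,0,0,0,0,0,0,0])

```text
clock: 2.43
eef_pos: [480.1, -51.0, 259.3]
tool_rot: [-3.142, -0.001, -0.488]
force: [1.1, -0.9, 1.1]
width: 42.8
```

```bash
python3 -c "
from h import *
to(506,-3,260,-0.49)"
```

```text
pos [480.1 -51.  259.3] rot [-3.1415e+00 -9.0000e-04 -4.8820e-01] clk 2.43 q [ 0.26  0.4  -0.29  1.96  0.16  0.8  -0.61] w 42.8
F [ 1.1 -0.9  1.1] T [-0.091 -0.045  0.012]
linear [  0.4 -54.5  -0.7] yaw 0.0018
```

Request:
step_arm(linear=[[0,-54,-1],[0,-54,-1],[0,-54,-1],[0,-54,-1]], yaw=[0,0,0,0], gripper=[0,0,0,0])

```text
clock: 2.77
eef_pos: [504.5, -4.8, 259.8]
tool_rot: [3.141, 0.0, -0.486]
force: [0.0, -0.1, -0.4]
width: 42.7
```

```bash
python3 - <<'E'
from h import *
im=cams.get_image('wrist'); save(im,'w1')
to(506,-3,260,-0.49)
for o in ['key','jam_nut','unit']:
    for r in cams.regions_of('wrist',o)[:3]: print(o,round(r['conf'],2),r['pixel'],r['pixels'].sum())
print(proj(im,(506,-3,112)))
E
```

```text
pos [504.   -6.2 259.7] rot [ 3.1402e+00  4.0000e-04 -4.8870e-01] clk 2.82 q [ 0.16  0.43 -0.29  1.91  0.16  0.83 -0.7 ] w 42.8
F [-0.5  0.1  0.2] T [-0.058  0.031  0.012]
linear [ 0.2 -3.7 -0.3] yaw 0.0013
key 0.76 [322.8, 223.2] 2736
jam_nut 0.64 [329.6, 208.0] 1835
unit 0.97 [19.4, 41.6] 3927
unit 0.56 [347.3, 169.3] 34664
(np.float64(325.2295977028768), np.float64(231.42592485152903))
```

View pics/w1.png

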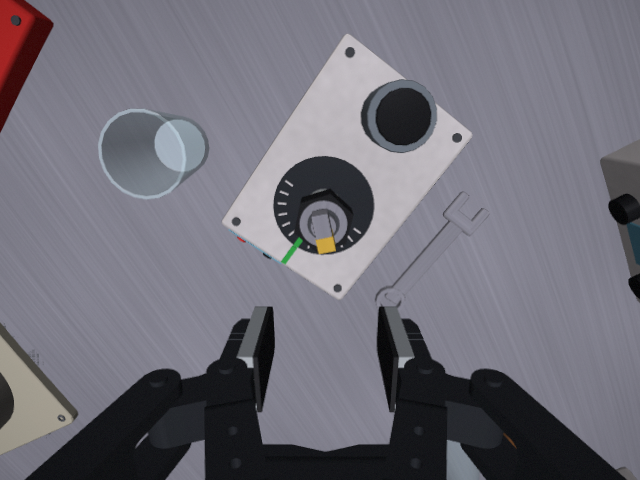

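The wrist view shows the white unit with screws at (350,52), (457,137), (337,288) and (236,221). The key sits at (322,222) with its yellow end at (325,245), the green line is near (292,250), and the nut is at (329,208).

```bash
python3 - <<'E'
from h import *
im=cams.get_image('wrist')
f=im['frame'].astype(int); R,G,B=f[...,0],f[...,1],f[...,2]
# green line
g=(G>R+50)&(G>B+40); vs,us=np.nonzero(g&(np.arange(480)[:,None]<300))
P=np.array([unproj(im,(u,v),z=30)[:2] for u,v in zip(us,vs)]); c0=P.mean(0); w,V=np.linalg.eigh(np.cov(P.T)); d=V[:,1]; d*=-np.sign(-d[0])*1
print('green',len(P),c0.round(1),np.degrees(np.arctan2(d[1],d[0]))%180)
# white corners via unit mask
m=(R>150)&(G>150)&(B>150)
m8=m.astype(np.uint8); n,l,st,ce=cv2.connectedComponentsWithStats(m8)
i=l[190,250]; 
if i==0: i=1+np.argmax(st[1:,4])
cn,_=cv2.findContours((l==i).astype(np.uint8),cv2.RETR_EXTERNAL,cv2.CHAIN_APPROX_NONE)
c=max(cn,key=cv2.contourArea)[:,0]; 
W=np.array([unproj(im,(u,v),z=30)[:2] for u,v in c],np.float32)
r=cv2.minAreaRect(W); print('rect',r)
# yellow
y=(R>G+25)&(G>B+60)&(np.arange(480)[:,None]<300); 
vs,us=np.nonzero(y); print('yel',us.min(),us.max(),vs.min(),vs.max())
x0,y0=270,165
crop=im['frame'][y0:y0+105,x0:x0+115,::-1]
cv2.imwrite('pics/w1c.png',cv2.resize(crop,None,fx=5.6,fy=5.6,interpolation=cv2.INTER_CUBIC))
E
```

```text
green 158 [457.6 -26.8] 26.366104610556263
rect ((530.5575561523438, 10.359779357910156), (197.3846893310547, 137.46823120117188), 26.533809661865234)
yel 315 334 233 250
```

View pics/w1c.png

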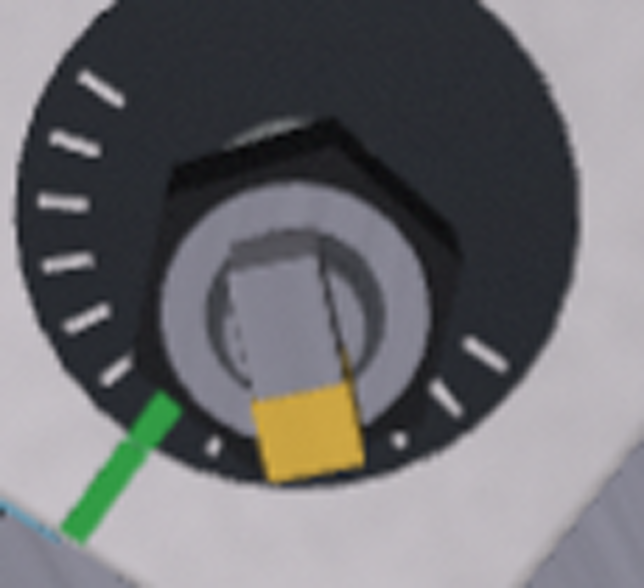

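```bash
python3 - <<'E'
from h import *
im=cams.get_image('wrist')
q=lambda a,b,z: unproj(im,(270+a/5.6-.5,165+b/5.6-.5),z=z)[:2]
K=[q(*p,112) for p in((230,280),(320,250),(362,468),(270,482))]
K=np.array(K); print(K.round(1),K.mean(0))
for a,b in((0,3),(1,2)):
    d=K[a]-K[b]; print('len',np.hypot(*d),np.degrees(np.arctan2(d[1],d[0])))
for a,b in((0,1),(3,2)):
    d=K[a]-K[b]; print('wid',np.hypot(*d),np.degrees(np.arctan2(d[1],d[0])))
N=np.array([q(*p,86) for p in((170,190),(335,150),(457,257))])
for a,b in((0,1),(1,2)):
    d=N[a]-N[b]; print('nut',np.hypot(*d),np.degrees(np.arctan2(d[1],d[0])), N[a],N[b])
to(503.7,-3,160,-.49)
E
```

```text
[[502.4  10.6]
 [514.1   8.7]
 [505.3 -19.3]
 [494.  -15.4]] [503.95974517  -3.81094474]
len 27.32204300550628 72.08562780503446
len 29.334473285738703 72.57662147979762
wid 11.903753532478955 170.77610031688133
wid 12.020346941233955 161.07154346042202
nut 23.031565478666664 165.66172055178254 [497.17281906  20.01634491] [519.48696267  14.31266157]
nut 22.380996150350896 110.3885985027813 [519.48696267  14.31266157] [527.28417781  -6.66619504]
pos [504.2  -6.6 260. ] rot [ 3.141e+00 -2.000e-04 -4.905e-01] clk 3.07 q [ 0.16  0.43 -0.29  1.91  0.16  0.83 -0.7 ] w 42.5
F [ 0.1  0.1 -0.1] T [ 0.032 -0.037 -0.006]
linear [ -2.2  -3.  100. ] yaw -0.0005
```

Request:
step_arm(linear=[[-1.5,-3,35],[-1.5,-3,70],[-1.5,-3,105],[-1.5,-3,125],[-1.5,-3,125],[-1.5,-3,125]], yaw=[-0.1,-0.181,-0.181,-0.181,-0.181,-0.181], gripper=[0,0,0,0,0,0])

```text
clock: 3.57
eef_pos: [504.2, -2.3, 134.5]
tool_rot: [3.141, 0.002, -0.308]
force: [0.6, -0.1, 1.1]
width: 42.9
```

```bash
python3 - <<'E'
from h import *
im=cams.get_image('wrist'); save(im,'w2')
to(504,-3.4,121.5,-.309)
E
```

```text
pos [505.2  -2.1 135.6] rot [-3.1413e+00 -8.0000e-04 -3.0770e-01] clk 3.62 q [ 0.13  0.62 -0.26  2.02  0.3   0.53 -0.66] w 42.5
F [-0.1 -0.  -0. ] T [0.019 0.015 0.048]
linear [-0.8  1.6 14.1] yaw 0.0013
```

View pics/w2.png

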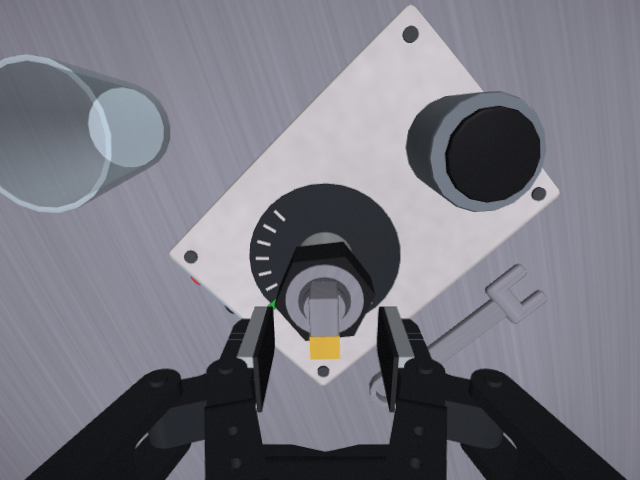

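The key is centred between the fingers and parallel to the pads: column 325, yellow end at (325,348). I'll go down and close on it.

Request:
step_arm(linear=[[0,0.8,8],[0,0.8,13.5],[0,0.8,13.5],[0,0.8,13.5],[0,0.8,13.5],[0,0.8,13.5],[0,0.8,13.5],[0,0.8,13.5]], yaw=[0,0,0,0,0,0,0,0], gripper=[0,0,0,-1,-1,-1,-1,-1])

```text
clock: 4.28
eef_pos: [503.6, -2.2, 122.0]
tool_rot: [3.141, 0.001, -0.307]
force: [-3.1, 0.2, 6.4]
width: 10.5
```

```bash
python3 - <<'E'
from h import *
im=cams.get_image('wrist'); save(im,'w3')
to(504,-3.4,121.5,-.309)
E
```

```text
pos [503.6  -2.2 122. ] rot [ 3.1412e+00  1.2000e-03 -3.0680e-01] clk 4.33 q [ 0.12  0.64 -0.25  2.03  0.31  0.5  -0.67] w 10.2
F [-3.2  0.6  4.5] T [0.24  0.698 0.049]
linear [0.7 1.  0.5] yaw 0.0022
```

View pics/w3.png

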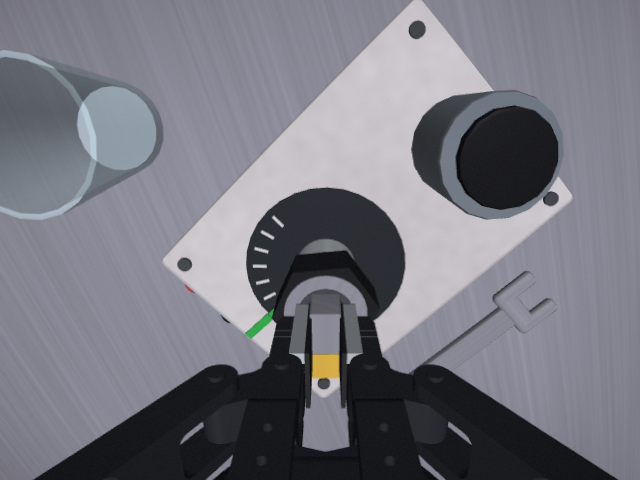

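The fingers hold the key (width 10). I'll turn it clockwise by about 0.80 rad.

Request:
step_arm(linear=[[0,0,0],[0,0,0],[0,0,0],[0,0,0],[0,0,0],[0,0,0],[0,0,0],[0,0,0]], yaw=[0.12,0.24,0.36,0.48,0.6,0.72,0.8,0.8], gripper=[-1,-1,-1,-1,-1,-1,-1,-1])

```text
clock: 5.0
eef_pos: [504.5, -2.9, 122.0]
tool_rot: [3.142, -0.001, -1.11]
force: [-0.6, -0.7, 4.0]
width: 10.4
```

Request:
step_arm(linear=[[0,0,0],[0,0,0]], yaw=[0,0], gripper=[-1,-1])

```text
clock: 5.17
eef_pos: [504.4, -2.9, 122.0]
tool_rot: [-3.142, -0.0, -1.105]
force: [-1.3, -0.8, 6.4]
width: 10.7
```

```bash
python3 - <<'E'
from h import *
im=cams.get_image('wrist'); save(im,'w4')
to(504,-3.4,121.5,-1.108)
E
```

```text
pos [504.5  -2.8 122. ] rot [-3.1414e+00 -3.0000e-04 -1.1052e+00] clk 5.22 q [-0.03  0.63 -0.03  2.04  0.04  0.47 -1.2 ] w 10.5
F [-2.1 -1.1  6.4] T [-0.263  0.373 -0.228]
linear [0.3 0.7 0.5] yaw 0.0028
```

View pics/w4.png

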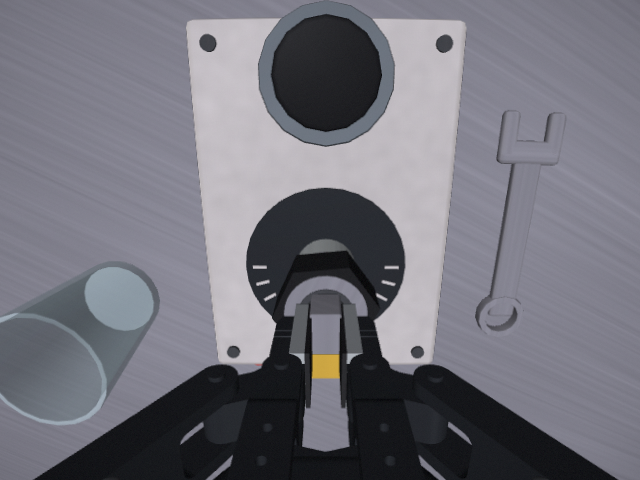

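The unit is upright in the image and the yellow end points straight down, in line with it. I'll release, rise and verify.

Request:
step_arm(linear=[[0,0,0],[0,0,0],[0,0,0],[0,0,-20],[0,0,-60],[0,0,-100],[0,0,-110],[0,0,-110]], yaw=[0,0,0,0,0,0,0,0], gripper=[0.1,0.1,0.1,0.1,0.1,0.5,0.5,0.5])

```text
clock: 5.88
eef_pos: [506.8, -2.4, 234.7]
tool_rot: [-3.135, -0.003, -1.106]
force: [-0.5, 0.5, 0.0]
width: 64.2
```

```bash
python3 - <<'E'
from h import *
im=cams.get_image('wrist'); save(im,'w5')
to(504,-3.4,121.5,-1.108)
x0,y0=265,135
cv2.imwrite('pics/w5c.png',cv2.resize(im['frame'][y0:y0+150,x0:x0+120,::-1],None,fx=4,fy=4,interpolation=cv2.INTER_CUBIC))
E
```

```text
pos [505.3  -2.4 232.7] rot [-3.1384e+00 -1.4000e-03 -1.1062e+00] clk 5.93 q [-0.02  0.45 -0.04  1.94  0.03  0.74 -1.19] w 64.2
F [-0.4  0.9 -0.4] T [-0.02  -0.009  0.051]
linear [1.000e-01 2.000e+00 1.112e+02] yaw 0.0018
```

View pics/w5.png

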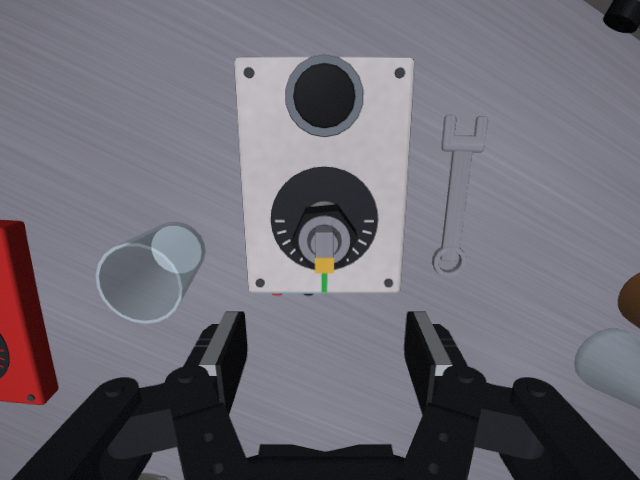

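View pics/w5c.png

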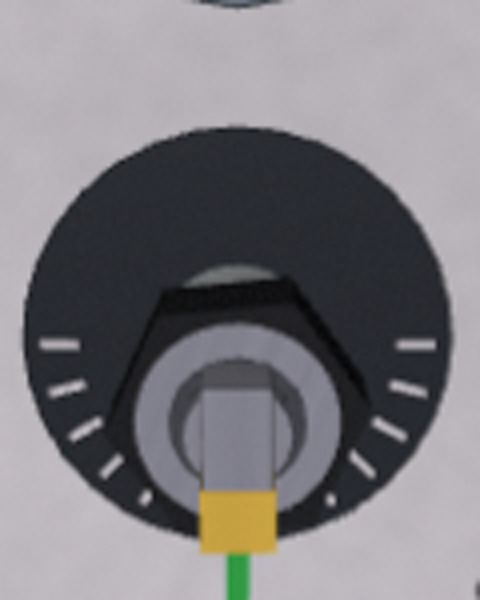

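```bash
python3 - <<'E'
from h import *
im=cams.get_image('wrist')
q=lambda a,b,z: unproj(im,(265+a/4-.5,135+b/4-.5),z=z)[:2]
def ang(a,b,z):
    d=q(*b,z)-q(*a,z); return np.hypot(*d).round(1),np.degrees(np.arctan2(d[1],d[0])).round(1)
print(ang((165,308),(297,296),86),ang((297,296),(370,400),86),ang((165,308),(108,418),86))
print('bottom edge',ang((163,290),(290,277),64))
print('key',ang((202,550),(202,390),112),ang((276,550),(272,390),112))
S=[unproj(im,p,z=30)[:2] for p in((249,72),(400,72),(260,283),(389,283))]
for a,b in((2,0),(3,1),(0,1),(2,3)):
    d=S[b]-S[a]; print(np.degrees(np.arctan2(d[1],d[0])))
g=np.array([q(x,y,112) for x,y in((202,550),(202,390),(276,550),(272,390))]); print(g.mean(0))
# edges in dark-gray level
gcrop=cv2.cvtColor(im['frame'],cv2.COLOR_RGB2GRAY)[195:250,285:365]
cv2.imwrite('pics/w5n.png',cv2.resize(np.clip(gcrop.astype(float)*3,0,255).astype(np.uint8),None,fx=9,fy=9,interpolation=cv2.INTER_CUBIC))
E
```

```text
(np.float64(23.1), np.float64(-58.1)) (np.float64(23.1), np.float64(-118.5)) (np.float64(22.7), np.float64(179.1))
bottom edge (np.float64(24.0), np.float64(-57.4))
key (np.float64(27.7), np.float64(26.1)) (np.float64(27.7), np.float64(28.3))
26.481409257996088
26.691529293006354
-63.38134044174479
-63.39634241320928
[502.67242556  -3.44448842]
```

View pics/w5n.png

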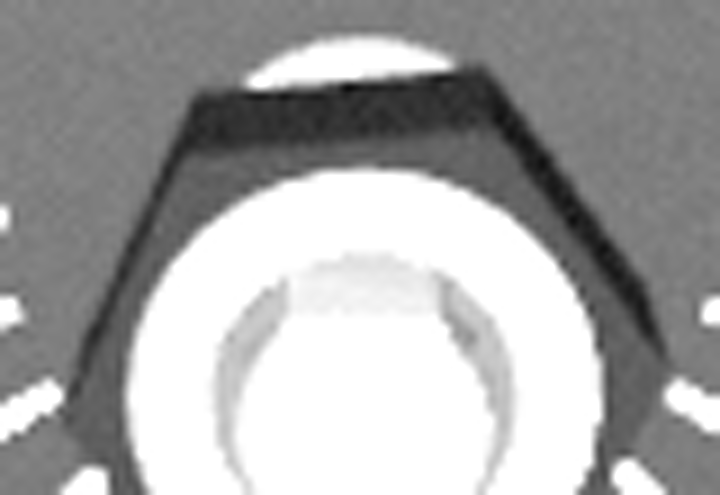

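The key is set: screws give the unit yaw as 26.5°, the key reads about 27° and the line is hidden right under it. The nut flats lie at about 1.5° mod 60, so I'll wind the wrist to about +151.5° for a single long clockwise sweep.

Request:
step_arm(linear=[[0,0,0],[0,0,0],[0,0,0],[0,0,0],[0,0,0],[0,0,0],[0,0,0],[0,0,0]], yaw=[-0.125,-0.25,-0.375,-0.5,-0.625,-0.75,-0.875,-1.0], gripper=[0.5,0.5,0.5,0.5,0.5,0.5,0.5,0.5])

```text
clock: 6.65
eef_pos: [503.2, -2.5, 229.4]
tool_rot: [-3.142, 0.004, -0.1]
force: [0.1, 0.2, 0.3]
width: 63.9
```

Request:
step_arm(linear=[[0,0,0],[0,0,0],[0,0,0],[0,0,0],[0,0,0],[0,0,0],[0,0,0],[0,0,0]], yaw=[-0.125,-0.25,-0.375,-0.5,-0.625,-0.75,-0.875,-1.0], gripper=[0.5,0.5,0.5,0.5,0.5,0.5,0.5,0.5])

```text
clock: 7.32
eef_pos: [503.3, -2.5, 229.5]
tool_rot: [-3.138, 0.002, 0.9]
force: [-0.3, 0.4, -0.7]
width: 64.0
```

Request:
step_arm(linear=[[0,0,0],[0,0,0],[0,0,0],[0,0,0],[0,0,0],[0,0,0],[0,0,0],[0,0,0]], yaw=[-0.125,-0.25,-0.375,-0.5,-0.625,-0.75,-0.875,-1.0], gripper=[0.5,0.5,0.5,0.5,0.5,0.5,0.5,0.5])

```text
clock: 7.98
eef_pos: [503.3, -2.4, 229.6]
tool_rot: [-3.139, -0.002, 1.9]
force: [-0.8, 0.4, -0.0]
width: 64.2
```

Request:
step_arm(linear=[[0,0,0],[0,0,0],[0,0,0],[0,0,0],[0,0,0],[0,0,0],[0,0,0],[0,0,0]], yaw=[-0.125,-0.25,-0.375,-0.5,-0.625,-0.75,-0.75,-0.75], gripper=[0.5,0.5,0.5,0.5,0.5,0.5,0.5,0.5])

```text
clock: 8.65
eef_pos: [503.6, -2.5, 230.0]
tool_rot: [3.141, -0.003, 2.64]
force: [-0.4, -0.2, 0.1]
width: 64.1
```

```bash
python3 - <<'E'
from h import *
im=cams.get_image('wrist'); save(im,'w6')
to(504.2,-3.1,82,np.radians(151.5))
E
```

```text
pos [503.8  -2.5 230.3] rot [-3.1415e+00 -2.4000e-03  2.6400e+00] clk 8.7 q [ 0.64  0.67 -1.08  1.93  0.72  0.99  1.85] w 63.9
F [-0.4 -0.1  0.4] T [ 0.027 -0.016 -0.036]
linear [ -1.   -0.3 148.3] yaw -0.0041
```

View pics/w6.png

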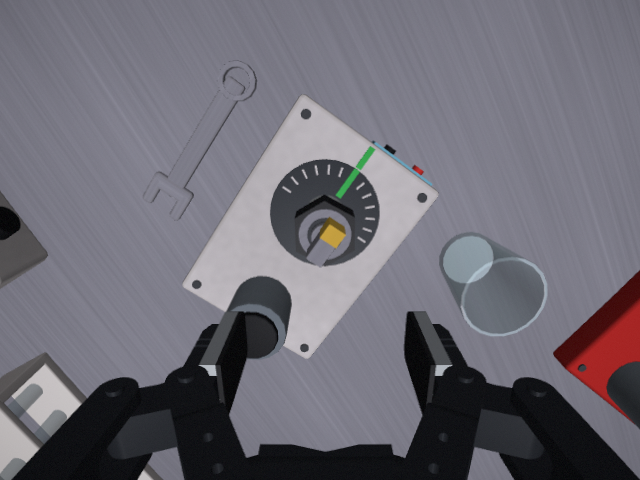

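Request:
step_arm(linear=[[-0.8,-0.3,35],[-0.8,-0.3,70],[-0.8,-0.3,100],[-0.8,-0.3,105],[-0.8,-0.3,105],[-0.8,-0.3,105]], yaw=[0,0,0,0,0,0], gripper=[0.5,0.5,0.5,0.5,0.5,0.5])

```text
clock: 9.2
eef_pos: [505.5, -2.5, 127.3]
tool_rot: [3.141, 0.0, 2.643]
force: [0.4, -0.4, 1.0]
width: 64.0
```

```bash
python3 - <<'E'
from h import *
im=cams.get_image('wrist'); save(im,'w7')
to(504.2,-3.1,82,np.radians(151.5))
E
```

```text
pos [506.1  -2.5 127.9] rot [3.1399e+00 1.9000e-03 2.6425e+00] clk 9.25 q [ 0.54  0.8  -0.93  2.02  0.92  0.81  1.69] w 64.2
F [0.5 0.7 0.4] T [-0.008  0.     0.009]
linear [ 1.5 -1.5 45.9] yaw -0.0017
```

View pics/w7.png

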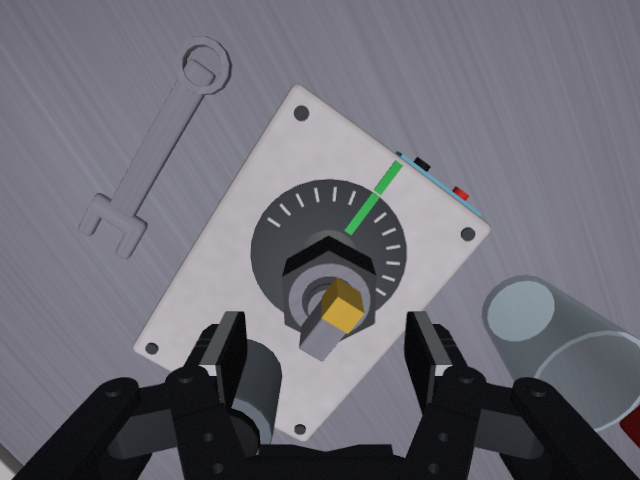

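The nut's flats are at columns 283 and 378, parallel to the pads, with the centre about 1.5 mm right of mid-jaw. I'll go down and grip.

Request:
step_arm(linear=[[1.3,-1,25],[1.3,-1,45.5],[1.3,-1,45.5],[1.3,-1,45.5],[1.3,-1,45.5]], yaw=[0,0,0,0,0], gripper=[0.5,0.5,0.5,0.5,0.5])

```text
clock: 9.67
eef_pos: [504.6, -3.0, 82.7]
tool_rot: [3.14, 0.002, 2.643]
force: [0.3, -0.9, 0.2]
width: 63.9
```

```bash
cat > st.py <<'E'
from h import *
to(504.2,-3.1,82,np.radians(151.5)); print('tau',ctrl.read_state()['tau'].round(3))
E
python3 st.py
```

```text
pos [504.6  -3.   82.7] rot [3.1398e+00 2.3000e-03 2.6427e+00] clk 9.67 q [ 0.49  0.86 -0.86  2.04  1.02  0.74  1.61] w 63.9
F [ 0.3 -0.9  0.2] T [ 0.01   0.015 -0.016]
linear [ 0.3 -0.3  0.7] yaw -0.0014
tau [ 8.0000e-03 -4.8413e+01 -1.0874e+01 -7.8760e+00  6.0000e-03  3.3000e-02
  1.0000e-03]
```

Request:
step_arm(linear=[[0,0,0],[0,0,0],[0,0,0],[0,0,0],[0,0,0]], yaw=[0,0,0,0,0], gripper=[-1,-1,-1,-1,-1])

```text
clock: 10.08
eef_pos: [503.7, -2.7, 82.6]
tool_rot: [3.14, 0.001, 2.643]
force: [-3.2, 0.2, 9.5]
width: 41.0
```

```bash
python3 st.py; python3 - <<'E'
from h import *
im=cams.get_image('wrist'); save(im,'w8')
E
```

```text
pos [503.7  -2.7  82.6] rot [3.1405e+00 1.2000e-03 2.6433e+00] clk 10.08 q [ 0.49  0.86 -0.86  2.05  1.02  0.74  1.61] w 41.0
F [-3.2  0.2  9.5] T [0.14  0.616 0.04 ]
linear [-0.7 -0.1  0.6] yaw -0.0008
tau [ 2.7300e-01 -4.5667e+01 -9.3960e+00 -8.5970e+00  6.4700e-01 -3.2600e-01
  1.3000e-02]
```

View pics/w8.png

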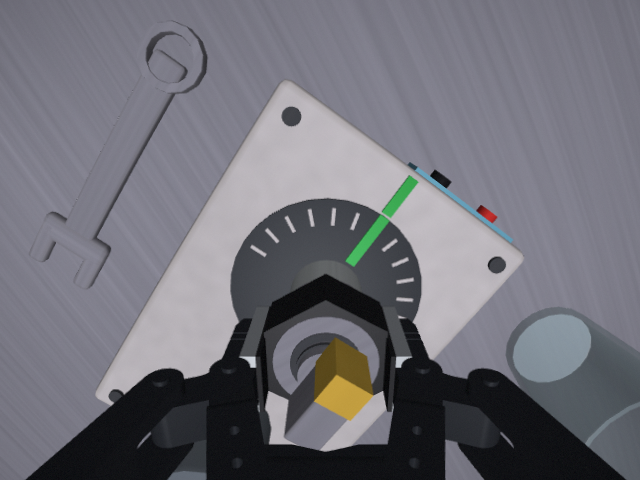

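The nut is gripped on its flats (41 mm). The first 0.4 rad is before any contact.

Request:
step_arm(linear=[[0,0,0],[0,0,0.1],[0,0,0.1],[0,0,0.2],[0,0,0.2],[0,0,0.2]], yaw=[0.08,0.16,0.24,0.32,0.4,0.4], gripper=[-1,-1,-1,-1,-1,-1])

```text
clock: 10.63
eef_pos: [504.0, -2.9, 82.4]
tool_rot: [3.14, 0.002, 2.24]
force: [-1.1, -0.2, 7.5]
width: 41.1
```

```bash
python3 st.py
```

```text
pos [504.   -2.9  82.4] rot [3.14e+00 1.70e-03 2.24e+00] clk 10.63 q [ 0.44  0.83 -0.77  2.05  0.96  0.67  1.26] w 41.1
F [-1.1 -0.2  7.5] T [ 0.083  0.444 -0.064]
linear [-0.3  0.1  0.4] yaw -0.4042
tau [ -0.049 -46.307  -8.375  -8.481   0.372  -0.356  -0.572]
```

Request:
step_arm(linear=[[0,0,0],[0,0,0],[0,0,0.1],[0,0,0.1]], yaw=[0.07,0.14,0.2,0.2], gripper=[-1,-1,-1,-1])

```text
clock: 10.97
eef_pos: [504.1, -3.1, 82.3]
tool_rot: [3.14, 0.001, 2.041]
force: [-1.5, -0.0, 8.4]
width: 40.8
```

```bash
python3 st.py
```

```text
pos [504.1  -3.1  82.3] rot [3.1397e+00 1.5000e-03 2.0407e+00] clk 10.97 q [ 0.41  0.81 -0.72  2.05  0.93  0.64  1.1 ] w 40.8
F [-1.5 -0.   8.4] T [-0.003  0.385 -0.063]
linear [-0.1  0.1  0.3] yaw -0.6035
tau [ -0.212 -45.89   -7.905  -8.383   0.288  -0.439  -0.416]
```

Request:
step_arm(linear=[[0,0,0],[0,0,0.1],[0,0,0.1],[0,0,0.1]], yaw=[0.1,0.2,0.3,0.3], gripper=[-1,-1,-1,-1])

```text
clock: 11.3
eef_pos: [504.2, -3.4, 82.2]
tool_rot: [3.139, 0.001, 1.739]
force: [-1.7, -0.5, 7.8]
width: 41.0
```

```bash
python3 st.py
```

```text
pos [504.2  -3.4  82.2] rot [3.1394e+00 1.3000e-03 1.7388e+00] clk 11.3 q [ 0.37  0.79 -0.64  2.05  0.87  0.59  0.85] w 41.0
F [-1.7 -0.5  7.8] T [-0.185  0.29  -0.023]
linear [0.2 0.1 0.2] yaw -0.9053
tau [ -0.486 -46.262  -7.172  -8.363   0.083  -0.516  -0.69 ]
```

Request:
step_arm(linear=[[0,0,0],[0,0,0.1],[0,0,0.2],[0,0,0.2]], yaw=[0.1,0.2,0.3,0.3], gripper=[-1,-1,-1,-1])

```text
clock: 11.63
eef_pos: [504.1, -3.6, 82.0]
tool_rot: [3.139, 0.001, 1.439]
force: [-1.4, -1.0, 9.1]
width: 40.8
```

```bash
python3 st.py
```

```text
pos [504.1  -3.6  82. ] rot [3.1391e+00 1.1000e-03 1.4387e+00] clk 11.63 q [ 0.32  0.77 -0.57  2.05  0.8   0.55  0.62] w 40.8
F [-1.4 -1.   9.1] T [-0.227  0.359 -0.025]
linear [ 0.5 -0.   0. ] yaw -1.2055
tau [-8.0400e-01 -4.5756e+01 -6.4040e+00 -8.3570e+00 -3.3000e-02 -6.9800e-01
 -6.6300e-01]
```

Request:
step_arm(linear=[[0,0,0],[0,0,0.1],[0,0,0.1],[0,0,0.1]], yaw=[0.1,0.2,0.3,0.3], gripper=[-1,-1,-1,-1])

```text
clock: 11.97
eef_pos: [504.0, -3.9, 81.9]
tool_rot: [3.139, 0.001, 1.139]
force: [-1.0, -2.0, 9.2]
width: 41.3
```

```bash
python3 st.py
```

```text
pos [504.   -3.9  81.9] rot [3.1391e+00 7.0000e-04 1.1385e+00] clk 11.97 q [ 0.27  0.75 -0.49  2.05  0.72  0.51  0.39] w 41.3
F [-1.  -2.   9.2] T [-0.376  0.365 -0.059]
linear [ 0.8 -0.2 -0.1] yaw -1.5057
tau [ -1.073 -45.697  -5.717  -8.406  -0.154  -0.82   -0.633]
```

Request:
step_arm(linear=[[0,0,0],[0,0,0.1],[0,0,0.2],[0,0,0.2]], yaw=[0.1,0.2,0.3,0.3], gripper=[-1,-1,-1,-1])

```text
clock: 12.3
eef_pos: [504.4, -4.3, 81.7]
tool_rot: [3.138, -0.0, 0.84]
force: [-1.1, -2.8, 8.6]
width: 41.1
```

```bash
python3 st.py
```

```text
pos [504.4  -4.3  81.7] rot [ 3.1382 -0.      0.8398] clk 12.3 q [ 0.22  0.74 -0.41  2.05  0.63  0.48  0.18] w 41.1
F [-1.1 -2.8  8.6] T [-0.621  0.313  0.288]
linear [ 0.8 -0.9 -0.3] yaw -1.8044
tau [ -1.271 -45.049  -5.046  -8.073  -0.697  -0.964  -0.96 ]
```

Torque has risen to 0.29, so the nut is on the washer. Now small slow steps.

Request:
step_arm(linear=[[0,0,0],[0,0,0],[0,0,0],[0,0,0]], yaw=[0.02,0.04,0.06,0.08], gripper=[-1,-1,-1,-1])

```text
clock: 12.63
eef_pos: [504.3, -4.4, 81.7]
tool_rot: [3.139, -0.0, 0.763]
force: [-1.2, -3.0, 9.6]
width: 41.0
```

```bash
cat > st2.py <<'E'
from h import *
T=[];Y=[]
for i in range(4):
    cams.get_image('wrist'); s=ctrl.read_state(); T.append(s['torque'][2].round(3)); Y.append(s['tool_rot'][2].round(4))
print(T,np.mean(T),Y)
E
python3 st.py; python3 st2.py
```

```text
pos [504.3  -4.4  81.7] rot [ 3.1385e+00 -4.0000e-04  7.6320e-01] clk 12.63 q [ 0.21  0.73 -0.39  2.05  0.61  0.47  0.12] w 41.0
F [-1.2 -3.   9.6] T [-0.679  0.318  0.424]
linear [ 0.8 -1.  -0.3] yaw -1.881
tau [ -0.993 -44.589  -5.339  -8.059  -0.581  -0.954  -0.266]
[np.float64(0.335), np.float64(0.32), np.float64(0.329), np.float64(0.294)] 0.3195 [np.float64(0.7622), np.float64(0.7633), np.float64(0.7636), np.float64(0.7636)]
```

Request:
step_arm(linear=[[0,0,0],[0,0,0],[0,0,0],[0,0,0.1],[0,0,0.1],[0,0,0.1]], yaw=[0.02,0.04,0.06,0.08,0.1,0.12], gripper=[-1,-1,-1,-1,-1,-1])

```text
clock: 13.33
eef_pos: [504.3, -4.6, 81.7]
tool_rot: [3.138, -0.001, 0.643]
force: [-1.1, -4.2, 10.5]
width: 41.4
```

```bash
python3 st.py; python3 st2.py
```

```text
pos [504.3  -4.6  81.7] rot [ 3.1385e+00 -5.0000e-04  6.4330e-01] clk 13.33 q [ 0.19  0.73 -0.36  2.05  0.57  0.45  0.04] w 41.4
F [-1.1 -4.2 10.5] T [-0.761  0.361  0.464]
linear [ 0.8 -1.2 -0.3] yaw -2.0009
tau [ -1.135 -44.26   -5.102  -8.093  -0.643  -1.059  -0.303]
[np.float64(0.383), np.float64(0.379), np.float64(0.311), np.float64(0.341)] 0.3535 [np.float64(0.6421), np.float64(0.6433), np.float64(0.6437), np.float64(0.6436)]
```

Request:
step_arm(linear=[[0,0,0],[0,0,0],[0,0,0],[0,0,0]], yaw=[0.02,0.04,0.06,0.08], gripper=[-1,-1,-1,-1])

```text
clock: 13.87
eef_pos: [504.2, -4.6, 81.6]
tool_rot: [3.139, -0.001, 0.563]
force: [-1.1, -4.0, 10.6]
width: 41.3
```

```bash
python3 st.py; python3 st2.py
```

```text
pos [504.2  -4.6  81.6] rot [ 3.1385e+00 -6.0000e-04  5.6350e-01] clk 13.87 q [ 0.18  0.73 -0.34  2.05  0.54  0.45 -0.01] w 41.3
F [-1.1 -4.  10.6] T [-0.842  0.35   0.56 ]
linear [ 0.8 -1.3 -0.4] yaw -2.0807
tau [ -1.207 -44.319  -4.981  -8.098  -0.76   -1.085  -0.385]
[np.float64(0.443), np.float64(0.357), np.float64(0.379), np.float64(0.364)] 0.38575000000000004 [np.float64(0.5625), np.float64(0.5636), np.float64(0.5638), np.float64(0.5638)]
```

Request:
step_arm(linear=[[0,0,0],[0,0,0],[0,0,0]], yaw=[0.02,0.04,0.04], gripper=[-1,-1,-1])

```text
clock: 14.32
eef_pos: [504.2, -4.7, 81.6]
tool_rot: [3.139, -0.001, 0.523]
force: [-1.4, -3.2, 11.4]
width: 41.4
```

```bash
python3 st.py; python3 st2.py
```

```text
pos [504.2  -4.7  81.6] rot [ 3.1385e+00 -7.0000e-04  5.2340e-01] clk 14.32 q [ 0.17  0.72 -0.33  2.05  0.53  0.44 -0.04] w 41.4
F [-1.4 -3.2 11.4] T [-0.835  0.367  0.454]
linear [ 0.8 -1.4 -0.4] yaw -2.1208
tau [ -1.523 -44.425  -4.737  -8.11   -0.809  -1.114  -0.586]
[np.float64(0.402), np.float64(0.402), np.float64(0.457), np.float64(0.422)] 0.42075 [np.float64(0.5238), np.float64(0.524), np.float64(0.5239), np.float64(0.5239)]
```

Settled torque is about 0.42, with 0.5–0.56 read at the end of the turning steps. That is on target, so I'll release and rise.

Request:
step_arm(linear=[[0,0,0],[0,0,0],[0,0,0],[0,0,-30],[0,0,-65],[0,0,-100],[0,0,-140],[0,0,-150]], yaw=[0,0,0,0,0,0,0,0], gripper=[0.5,0.5,0.5,0.5,0.5,0.5,0.5,0.5])

```text
clock: 15.18
eef_pos: [506.1, -2.3, 235.1]
tool_rot: [3.138, -0.008, 0.524]
force: [0.8, 1.1, -0.0]
width: 63.8
```

```bash
python3 st.py; python3 - <<'E'
from h import *
im=cams.get_image('wrist'); save(im,'w9')
x0,y0=225,120
cv2.imwrite('pics/w9c.png',cv2.resize(im['frame'][y0:y0+180,x0:x0+200,::-1],None,fx=3.3,fy=3.3,interpolation=cv2.INTER_CUBIC))
E
```

```text
pos [506.1  -2.3 235.1] rot [ 3.1381 -0.0081  0.5235] clk 15.18 q [ 0.31  0.49 -0.52  1.93  0.34  0.79  0.13] w 63.8
F [ 0.8  1.1 -0. ] T [ 0.014 -0.039 -0.034]
linear [ -3.3  -0.8 153.1] yaw -2.1206
tau [  0.737 -42.18   -3.991 -14.517  -0.084   0.587   0.16 ]
```

View pics/w9c.png

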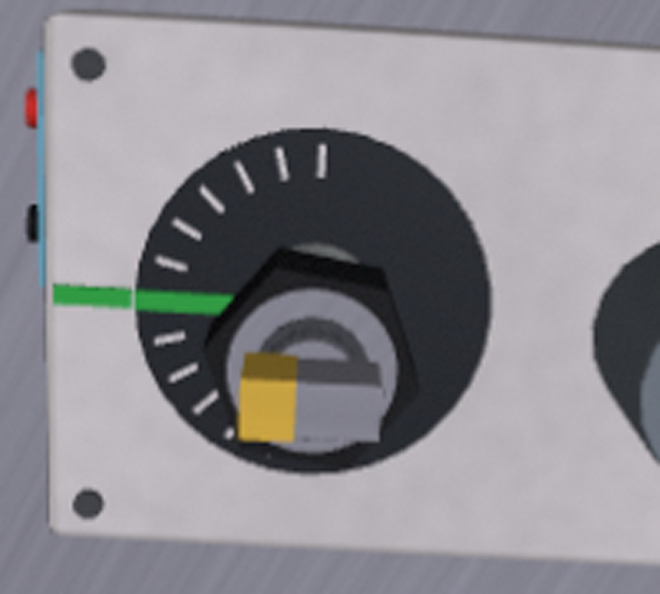

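View pics/w9.png

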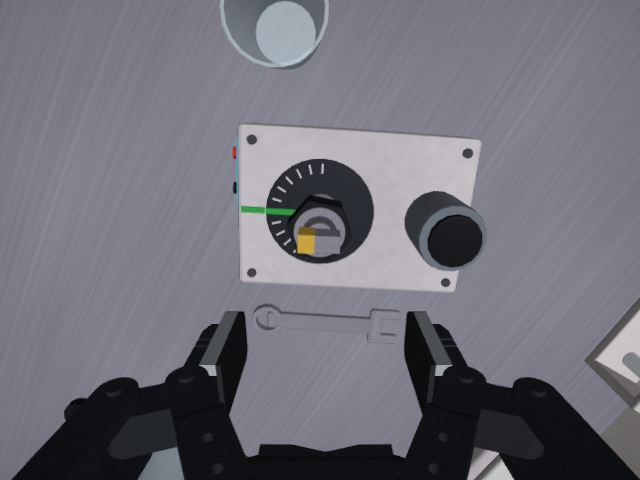

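```bash
python3 - <<'E'
from h import *
from scipy.spatial.transform import Rotation
im=cams.get_image('wrist')
f=im['frame'].astype(int);R,G,B=f[...,0],f[...,1],f[...,2]
x0,y0=280,205
cv2.imwrite('pics/w10c.png',cv2.resize(im['frame'][y0:y0+60,x0:x0+75,::-1],None,fx=10,fy=10,interpolation=cv2.INTER_CUBIC))
S=[unproj(im,p,z=30)[:2] for p in((251.5,139),(467,153),(445,282.5),(251.5,272.5))]
for a,b in((0,1),(3,2)):
    d=S[b]-S[a]; print('screws',np.degrees(np.arctan2(d[1],d[0])))
g=(G>R+50)&(G>B+40)&(np.arange(480)[:,None]<300); vs,us=np.nonzero(g)
P=np.array([unproj(im,(u,v),z=30)[:2] for u,v in zip(us,vs)]);w,V=np.linalg.eigh(np.cov(P.T));print('green',np.degrees(np.arctan2(*V[::-1,1]))%180)
to(504,-3,230,0.5)
E
```

```text
screws 26.464116031650235
screws 26.489436938050375
green 25.84649469915732
pos [505.1  -3.  232.4] rot [ 3.1388 -0.0053  0.5228] clk 15.28 q [ 0.31  0.49 -0.52  1.94  0.34  0.79  0.12] w 64.2
F [ 0.5  0.3 -0.3] T [-0.043 -0.04  -0.057]
linear [-1.  -0.6  2.4] yaw 0.0228
```

View pics/w10c.png

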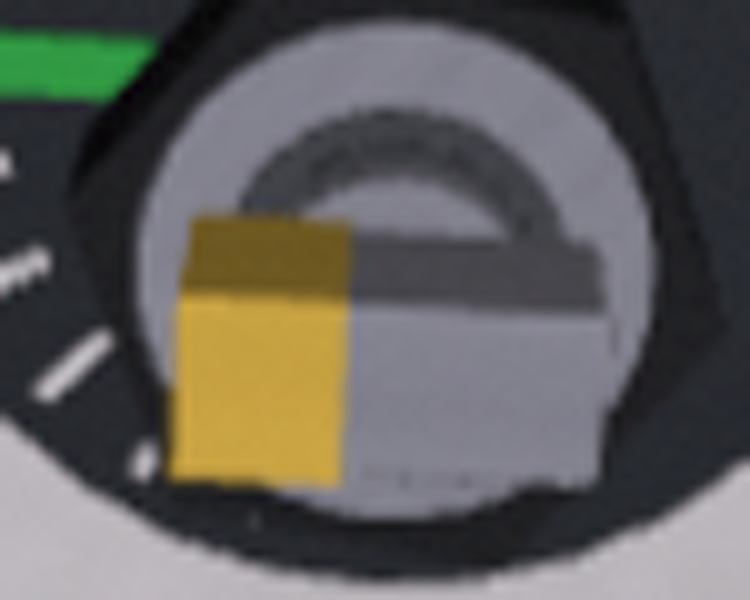

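```bash
python3 - <<'E'
from h import *
im=cams.get_image('wrist')
q=lambda a,b,z: unproj(im,(280+a/10-.5,205+b/10-.5),z=z)[:2]
for a,b,z in(((180,293),(605,312),112),((170,482),(600,490),112),((190,215),(600,240),94),((170,482),(180,293),112),((600,490),(605,312),112)):
    d=q(*b,z)-q(*a,z); print(np.hypot(*d).round(1),np.degrees(np.arctan2(d[1],d[0])).round(1))
E
```

```text
27.2 27.2
27.9 28.7
28.1 26.2
12.9 115.7
12.2 119.1
```

```bash
python3 - <<'E'
from h import *
im=cams.get_image('scene'); save(im,'s9')
s=ctrl.read_state(); print(s['clock'],s['force'].round(1))
E
```

```text
15.3833 [-0.6 -1.  -0.9]
```

View pics/s9.png

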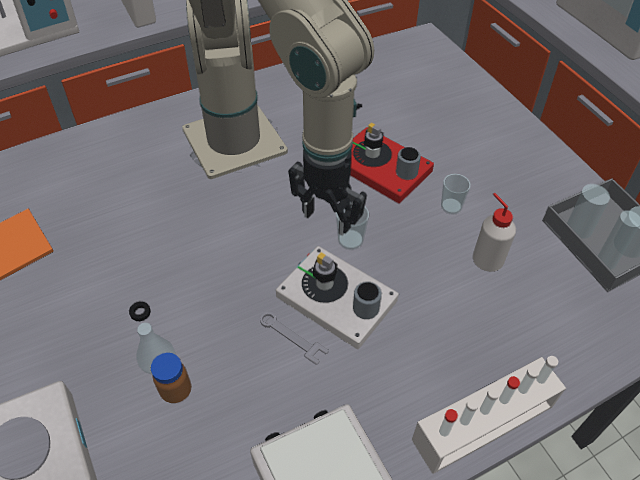

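The gripper hangs free above the unit. All the glassware and tools stand where they did, and the key at (322,258) lies along the green line.

```bash
python3 -c "
from cell import ctrl
print(ctrl.finish_job())"
```

```text
the job is handed in; nothing more can be done
None
```

The key is set along the green line, the jam nut is tightened to about 0.5 N m, and the job is handed in at 15.4 s; no verdict was reported.

- **Key:** I turned it about 0.80 rad clockwise. After tightening, its edges measured 26–29° (mean about 27.3°) against 26.5° for the unit by its screws. The green line fit gave 25.8°. That leaves the key within about 1°, roughly the limit of the measurement, and it did not visibly shift while the nut was tightened.
- **Nut:** I ran it down about 2.1 rad in one sweep, and it met the washer after about 1.6 to 1.8 rad.
    - **Torque:** Single readings at the end of the turning steps peaked at 0.56 N m, with a trend of about 0.5–0.55. At the final position the torque settled at about 0.42 N m. These two figures differ through friction and settling, so my best estimate is 0.5 N m, with the washer squeezed about 0.2 mm.
    - **Not measured:** I did not measure the squeeze directly. The turning angle puts it between about 0.15 and 0.26 mm, below the 0.4 mm crush limit.
- **End state:** The gripper is open well above the unit with no contact force. The last scene picture shows the glassware, spanner, spare nut and red look-alike undisturbed.

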